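# Feed a rubbing brick down the chute to the escapement stop

## Robot

A 6-joint arm with a two-finger parallel gripper is mounted at the origin on a cart in front of the work surface, level with it; the furniture and walls round the work are solid. World frame = base frame: x ahead of the robot, y to its left, z up, the work surface at z = 0. Lengths are in m, angles in rad, forces in N, time in s.
With the tool pointing down it reaches from about 0.35 to 0.775 m from the base axis. Payload 5.5 kg.
Tool frame: the origin (TCP) lies midway between the tips of the shut fingers; the grasp point (between the pads) lies 19 mm behind it; z points along the fingers, y is the line along which they close (so a half turn about z gives the same grasp; the last joint's range is limited). The gripper opens to 85 mm and grips with 20 to 120 N. Pads are 22 mm wide; open, the fingers measure 114 mm over their backs; the gripper's body (76 mm by 85 mm) begins 54 mm behind the grasp point. The pads swing forward as they close: fully open they stand 13 mm farther back than shut.
Start: joints at [1.168, 0.313, 0.046, 1.304, 0, 1.431], TCP at [0.149, 0.555, 0.231] pointing down, gripper open.
Joint ranges: [-2.76, 2.76], [-0.86, 1.69], [-1.03, 1.26], [-2.2, 2.34], [-1.47, 1.5], [-3.14, 3.14]. Speed limits (rad/s): [2.57, 2.57, 3.14, 3.14, 3.14, 3.14].

## Interface

Orientations are given as a unit quaternion [w, x, y, z].
In Python, from workcell import telemetry, imaging, env gives the robot as it stands. The module is installed in compiled form; this text tells all that it offers.
- The arm moves only by the tool step_arm, never from a script. Its argument "moves" is a list of rows, each a list of 3 entries, a list of its own where there are three numbers: the shift along the tool's x, y, z in mm, then the turn, a rotation vector about the tool's x, y, z in rad, then the finger opening in mm, from 0 to 85.4. A call has 1 to 8 rows; each row is the pose to reach, as a shift and turn from the pose commanded when the call began, along the tool's axes at that moment; what a row does not reach only later rows make up. A row lasts 1/12 s, in which the tool goes at most 41.7 mm and 7.16 degrees, less where a joint would pass 70% of its speed; a pose out of reach is approached as far as the arm can. A call with a gripper value outside its range is refused whole. The fingers move at their own pace and stop on an object; "grip_force" is the grip in N (left out, the last holds). Time passes only in rows, so rows that repeat a pose let the fingers close. It gives the time, the measured TCP pose, the force, the opening and the grip force at its end, in the units of the state.
- telemetry.get_state(): the state, without advancing time (a new reading comes with each control period).
- imaging.read_camera(name): name is "scene" or "top" or "wrist"; returns the picture (400x640x3 uint8, red, green, blue); there is no depth.
- imaging.camera_params(name): a dict with "camera_matrix" (3x3 intrinsics, pixels), "pose" (4x4, takes a point from camera to world coordinates). Camera axes: x right, y up, looking along -z (the intrinsics and any distortion apply to the point x, -y, -z); pixel columns grow to the right and rows downward; lengths in m; the calibration is good to about 2 mm. The wrist camera is an equidistant fisheye: a pixel r from the principal point sees the ray r / f radians off the axis. A picture is of the moment at which its call begins: read the wrist's pose just before it. camera_params takes no time and is no camera call; for the wrist camera it gives the pose at the moment of the call.
- env.hand_in(): hands the job in; it is judged then, once.
The state is a dict: "clock": time; "joint_pos": joint angles; "qvel": joint speeds; "tau": joint torques, N m; "tcp_pos": TCP position; "orientation": TCP orientation; "wrist_force": force on the tool from outside, world axes, zero at the start; "ft_torque": the same for the moment, N m; "finger_gap": finger opening in m; "grip_force": force on a finger pad.
Only numpy, scipy, OpenCV 4.12 (cv2) and the standard library are available. Lean on these libraries where they do the work, as an engineer would, in place of code of your own. Each camera call takes 0.05 s, during which the arm holds its last target. There are 200 camera calls.

## Task

Load the rubbing brick into the sloping feed chute: lay it lengthwise in the upper end of the channel, then push it down the slope, past the two sprung check rollers, until it is home and stays resting against the sprung stop with the rollers closed behind it. The stop is set differently each time, so feel for it and press only gently: never squeeze its spring to the end of its few millimetres of travel. Leave the other things on the bench alone and let go when done.

Things in the scene. Friction and masses are not known exactly. Their poses are not given: they have to be found in the camera images.
- brick: Reddish-brown rubbing brick (abrasive stone block), 48 (its x) x 75 (its y) x 30 mm (z), about 0.24 kg, lying flat on the bench to the right of the chute. Origin at the centre of its underside, z up. Nearer the right-hand end of the bench (y below -0.15 m) a lamp head stands up to 0.4 m high and an air hose hangs from above at y = -0.4 m, x = 0.15 to 0.4 m: keep the arm clear of them.
- chute: Fixed steel channel on a plywood base. Origin on the bench under the channel, z up, x horizontal, pointing DOWNHILL along the channel, y across. The floor slopes down 15 degrees toward +x; u is measured along the slope, u = 0 above the origin, where the floor is 62 mm above the bench. Channel from u = -160 to +150 mm, 52 mm wide inside; walls 5 mm thick, 12 mm high.
- loading (a point): Point on the channel's floor, mid-width, at u = -105 mm: a good place for the centre of the brick's underside when it is laid in. The brick does not slide by itself here (0.5 to 2 N drag when pushed).
- outlet (a point): Point on the channel's floor, mid-width, at its lower end, u = +150 mm. Just uphill of it sits an aluminium carriage, clamped anew each time anywhere over 40 mm, with the stop and the check rollers. Its two side rails stand 63 mm apart inside, 75 mm outside, 24 mm above the floor, from 101 mm uphill of the stop face to beyond the stop.
- stop (a joint): Travel of the sprung stop plate (46 mm wide, 24 mm high), m: 0 untouched, growing downhill; 3 N per mm, 6 mm of travel, spring at its end at 5.5 mm (16.5 N). The untouched face lies, unknown, between u = 75 and 115 mm and meets the brick's leading end. With the brick home and released the plate stands about 1 mm in.
- sanding_block: Bystander: cork sanding block wrapped in paper, 62 x 100 x 33 mm, origin at the centre of its underside.
- tape_measure: Bystander: orange tape measure, 62 x 68 x 36 mm, origin at the centre of its underside.
- wood_wedge: Bystander: pine wedge, 26 x 75 x 20 mm, origin at the centre of its underside.
- middle (a point): Point on the channel's floor, mid-width, at u = 0. Two black check rollers, 20 mm across, tops 12 mm above the floor, axes 81 mm uphill of the stop face, reach in 5 mm from each wall on springs. Pushing the brick in between them takes 3 to 6 N; then it runs on with little drag, meets the stop about 88 mm after it met them, and they close behind its rear end and urge it on with 3 N.
There are look-alikes about, which are no part of the job. What is shaped like the brick but blue or purple is not meant.

How it is judged:
On the way:
1. the brick lies lengthwise in the upper part of the channel (contact force between brick and chute above 0.3 N and x of brick in the frame of chute between -0.15 and -0.03 m and y of brick in the frame of chute between -0.008 and 0.008 m and angle between the y axis of brick and the x axis of chute, either way round below 0.4 rad), for 0.2 s.
At the end, for the whole second after the job is handed in: The brick lies flat and lengthwise in the channel, at rest, bearing on the stop plate with more than 0.5 N (the closed rollers keep it there) (contact force between brick and stop above 0.5 N and x of brick in the frame of chute above 0.025 m and y of brick in the frame of chute between -0.006 and 0.006 m and angle between the y axis of brick and the x axis of chute, either way round below 0.35 rad and angle between brick's own z axis and vertical below 0.35 rad and linear speed of brick below 0.01 m/s); the robot touches nothing.
It fails at once if the stop's spring is squeezed to its end (5.5 mm, 16.5 N) (value of joint stop above 0.0055 m).
It fails at once if a bystander is pushed more than 30 mm away (distance of any of sanding_block, tape_measure, wood_wedge from where it was at the start of the episode above 0.03 m).
It also fails if it takes over 64 s, if anything falls off the work surface, if the arm or the gripper's body presses on something with over 40 N, if the wrist force passes 120 N, or if a joint passes its speed limit or range.

## Working session

There is one attempt and no reset: what is moved stays moved. The work goes in short steps, Python scripts to look and compute and a tool call to move; the robot and the scene stay as the last step left them, time stands still between calls to the robot, and variables do not carry over. Pictures are saved under pics/ and viewed, at most 10 in all, crops included, and the job is handed in when it is done.

Besides the shell and the picture viewer there is one more tool, called after "Call:" as name(argument=value, ...) on one line, values as JSON. step_arm: Moves the arm, as the interface text tells. Its arguments: {"type":"object","properties":{"moves":{"type":"array"},"grip_force":{"type":"number"}},"required":["moves"]}

```bash
mkdir -p pics; ls; python3 - <<'E'
from workcell import telemetry, imaging
import cv2,json,numpy as np
s=telemetry.get_state();print({k:np.round(v,3).tolist() for k,v in s.items()})
for n in("scene","top"):
    im=imaging.read_camera(n);cv2.imwrite(f"pics/{n}0.png",im[:,:,::-1])
    p=imaging.camera_params(n);print(n,{k:np.round(v,4).tolist() if not isinstance(v,str) else v for k,v in p.items()})
p=imaging.camera_params("wrist");print({k:np.round(v,4).tolist() for k,v in p.items()})
im=imaging.read_camera("wrist");cv2.imwrite("pics/w0.png",im[:,:,::-1])
E
```

```text
pics
{'clock': 0.0, 'joint_pos': [1.168, 0.314, 0.045, 1.304, 0.0, 1.431], 'qvel': [0.0, 0.001, 0.001, -0.001, -0.0, 0.0], 'tau': [0.0, -48.063, 29.853, 0.02, 0.0, 0.0], 'tcp_pos': [0.149, 0.555, 0.23], 'orientation': [-0.0, 0.131, 0.991, -0.001], 'wrist_force': [-0.208, 0.238, -0.362], 'ft_torque': [0.0, -0.0, -0.058], 'grip_force': 0.0, 'finger_gap': 0.085}
scene {'camera_matrix': [[428.6254, 0.0, 319.8754], [0.0, 428.6254, 197.1547], [0.0, 0.0, 1.0]], 'pose': [[0.6431, 0.5731, -0.5079, -0.0379], [-0.7658, 0.4765, -0.4319, -0.3412], [-0.0055, 0.6667, 0.7453, 1.0107], [0.0, 0.0, 0.0, 1.0]]}
top {'camera_matrix': [[442.8876, 0.0, 318.1263], [0.0, 442.8876, 194.3575], [0.0, 0.0, 1.0]], 'pose': [[0.0143, 0.989, -0.1472, 0.4018], [-0.9999, 0.0143, -0.0006, 0.1544], [0.0016, 0.1472, 0.9891, 1.1891], [0.0, 0.0, 0.0, 1.0]]}
{'camera_matrix': [[309.7069, 0.0, 320.2529], [0.0, 309.7069, 200.6033], [0.0, 0.0, 1.0]], 'pose': [[0.2606, -0.9305, -0.2574, 0.0853], [0.9655, 0.2506, 0.0716, 0.5727], [-0.0021, -0.2671, 0.9637, 0.3728], [0.0, 0.0, 0.0, 1.0]]}
```

View pics/top0.png

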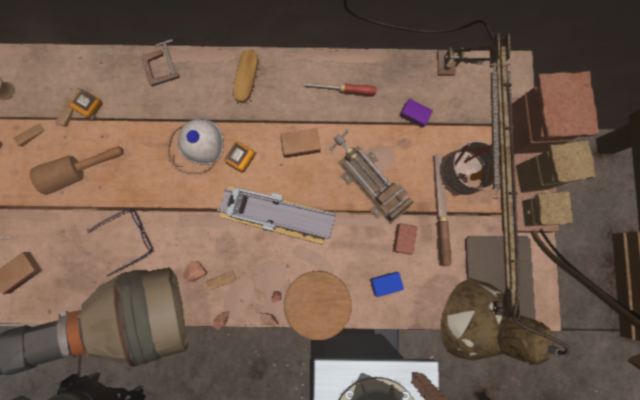

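View pics/scene0.png

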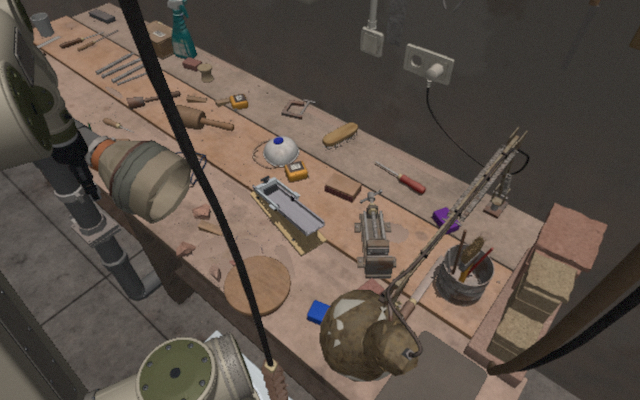

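The top view shows the brick at (405,238) and the chute from about (335,225), its upper end, to (222,203), the carriage end. There are look-alikes in blue (387,284) and purple (416,112). I'll enlarge both views.

```bash
python3 - <<'E'
import cv2,numpy as np
a=cv2.imread("pics/top0.png")[180:260,210:430]; b=cv2.imread("pics/scene0.png")[165:305,240:400]
a=cv2.resize(a,None,fx=3.6,fy=3.6,interpolation=cv2.INTER_CUBIC); b=cv2.resize(b,None,fx=2.1,fy=2.1,interpolation=cv2.INTER_CUBIC)
o=np.zeros((a.shape[0]+b.shape[0],800,3),np.uint8);o[:a.shape[0],:a.shape[1]]=a;o[a.shape[0]:,:b.shape[1]]=b
print(a.shape,b.shape);cv2.imwrite("pics/c1.png",o)
E
```

```text
(288, 792, 3) (294, 336, 3)
```

View pics/c1.png

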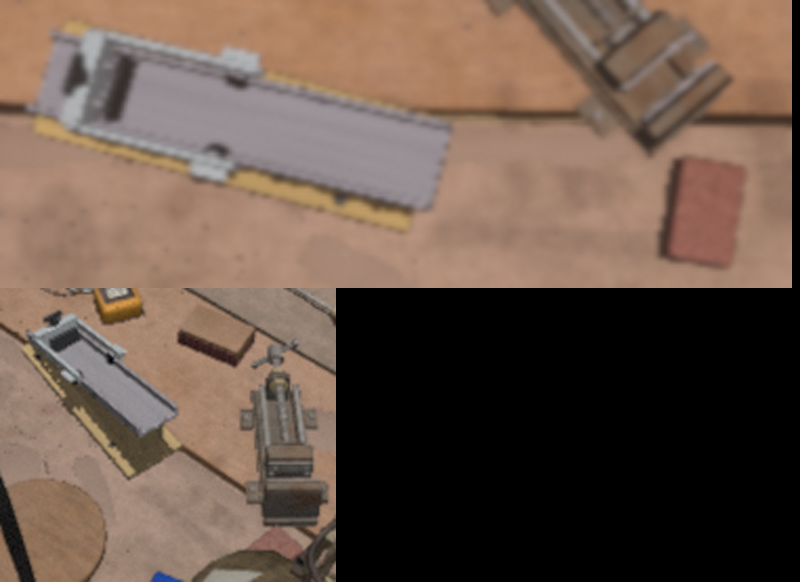

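The zoomed top view shows the upper-end wall corners at (453,125) and (430,208), and the lower end near (55,32) and (28,112). The rollers are at (237,78) and (216,152), and the brick spans (668..745, 155..265). The scene crop shows the upper corners at (177,410) and (140,434).

```bash
cat > h.py <<'E'
import numpy as np,cv2
from workcell import imaging,telemetry
def ray(n,px,P=None):
    P=P or imaging.camera_params(n);K=np.array(P["camera_matrix"]);T=np.array(P["pose"])
    v=np.array([(px[0]-K[0,2])/K[0,0],(px[1]-K[1,2])/K[1,1]])
    if n=="wrist":
        r=np.linalg.norm(v);d=np.array([*(v/r*np.sin(r)),np.cos(r)]) if r>0 else np.array([0,0,1.])
    else: d=np.array([*v,1.])
    d=T[:3,:3]@(d*[1,-1,-1]);return T[:3,3],d/np.linalg.norm(d)
def onz(n,px,z,P=None):
    o,d=ray(n,px,P);return o+d*(z-o[2])/d[2]
def tri(a,b):
    (o1,d1),(o2,d2)=a,b
    t=np.linalg.lstsq(np.c_[d1,-d2],o2-o1,rcond=None)[0];p,q=o1+t[0]*d1,o2+t[1]*d2
    return (p+q)/2,np.linalg.norm(p-q)
def toolmove(dw,R):return R.T@dw
E
python3 - <<'E'
from h import *
np.set_printoptions(precision=4,suppress=True)
t=lambda x,y:(210+(x+.5)/3.6-.5,180+(y+.5)/3.6-.5)
s=lambda x,y:(240+(x+.5)/2.1-.5,165+(y-288+.5)/2.1-.5)
for a,b in(((453,125),(177,410)),((430,208),(140,434))):print("up",tri(ray("top",t(*a)),ray("scene",s(*b))),onz("top",t(*a),.115))
for a in((55,32),(28,112)):print("low",onz("top",t(*a),.035))
for a in((237,78),(216,152)):print("roll",onz("top",t(*a),.07))
im=cv2.imread("pics/top0.png");hsv=cv2.cvtColor(im,cv2.COLOR_BGR2HSV)
sub=hsv[215:262,385:430];print(hsv[238,405],hsv[238,430],hsv[255,385])
m=((sub[...,0]<8)|(sub[...,0]>172))&(sub[...,1]>90)
c=max(cv2.findContours(m.astype('uint8'),0,1)[0],key=cv2.contourArea)
bx=cv2.boxPoints(cv2.minAreaRect(c))+[385,215];print(bx,cv2.contourArea(c))
w=np.array([onz("top",p,.03) for p in bx]);print(w,w.mean(0),[np.linalg.norm(w[i]-w[i-1]) for i in range(4)])
E
```

```text
up (array([0.5129, 0.1124, 0.1101]), np.float64(0.0015166801877417343)) [0.513  0.1121 0.115 ]
up (array([0.4571, 0.127 , 0.1039]), np.float64(0.0006560101318153574)) [0.4568 0.127  0.115 ]
low [0.5855 0.4012 0.035 ]
low [0.5263 0.4182 0.035 ]
roll [0.5488 0.2635 0.07  ]
roll [0.4962 0.2767 0.07  ]
[  6 110 146] [ 11  84 145] [ 11  82 172]
[[393.7027 250.7838]
 [398.3243 223.0541]
 [416.8108 226.1351]
 [412.1892 253.8649]] 473.0
[[ 0.429  -0.0433  0.03  ]
 [ 0.5013 -0.0562  0.03  ]
 [ 0.4939 -0.1046  0.03  ]
 [ 0.4217 -0.0912  0.03  ]] [ 0.4615 -0.0738  0.03  ] [np.float64(0.04843708062521581), np.float64(0.07345543528322024), np.float64(0.04888265322230985), np.float64(0.07339810646217211)]
```

Call:
step_arm(moves=[[[-35,-20,-10],[0,0,0],85],[[-70,-40,-20],[0,0,0],85],[[-105,-60,-30],[0,0,0],85],[[-140,-80,-40],[0,0,0],85],[[-175,-100,-50],[0,0,0],85],[[-210,-120,-55],[0,0,0],85],[[-240,-140,-60],[0,0,0],85],[[-270,-158,-65],[0,0,0],85]], grip_force=40)

```text
clock: 0.82
tcp_pos: [0.3698, 0.3309, 0.2967]
orientation: [0.0, 0.131, 0.991, 0.0]
wrist_force: [0.6, 0.1, -0.0]
finger_gap: 0.0846
grip_force: 0.0
```

Call:
step_arm(moves=[[[-33,-20,-2],[0,0,0],85],[[-66,-40,-5],[0,0,0],85],[[-100,-58,-5],[0,0,0],85],[[-100,-58,-5],[0,0,0],85],[[-100,-58,-5],[0,0,0],85]])

```text
clock: 1.23
tcp_pos: [0.4517, 0.249, 0.3007]
orientation: [-0.001, 0.133, 0.991, -0.0]
wrist_force: [-0.4, -0.6, -0.2]
finger_gap: 0.0849
grip_force: 0.0
```

```bash
python3 - <<'E'
from h import *
import pickle
np.set_printoptions(precision=4,suppress=True)
P=imaging.camera_params("wrist");im=imaging.read_camera("wrist");cv2.imwrite("pics/w1.png",im[:,:,::-1]);pickle.dump(P,open("w1.p","wb"))
s=telemetry.get_state();print(s["tcp_pos"],s["orientation"],s["clock"],P["pose"])
t=lambda x,y:(210+(x+.5)/3.6-.5,180+(y+.5)/3.6-.5)
q=lambda x,y:(240+(x+.5)/2.1-.5,165+(y-288+.5)/2.1-.5)
for a,b in(((640,145),(265,487)),((728,72),(325,482))):print("vise",tri(ray("top",t(*a)),ray("scene",q(*b))))
E
```

```text
[0.4506 0.2499 0.3008] [-0.0007  0.1321  0.9912 -0.0001] 1.2833 [[ 0.2647 -0.9296 -0.2566  0.3879]
 [ 0.9643  0.2549  0.0713  0.267 ]
 [-0.0009 -0.2664  0.9639  0.443 ]
 [ 0.      0.      0.      1.    ]]
vise (array([ 0.509 , -0.0251,  0.07  ]), np.float64(0.010141442318259485))
vise (array([ 0.558 , -0.0833,  0.0813]), np.float64(0.0038460459891525604))
```

View pics/w1.png

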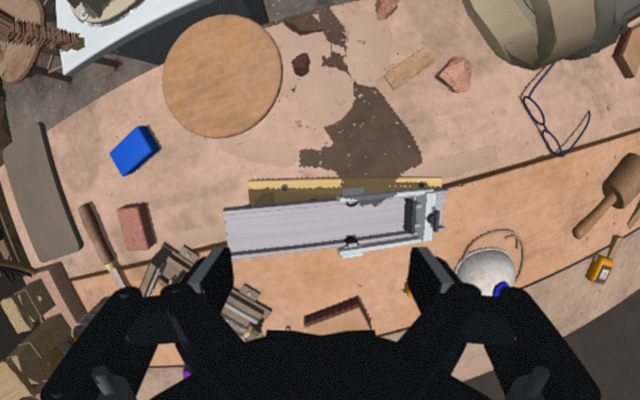

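The wrist view shows the brick at (135,227) and the chute's upper corners near (225,209) and (228,256). The rollers are at (351,203) and (350,241), and the stop carriage is near (415,217). I'll zoom in for exact corners.

```bash
python3 - <<'E'
import cv2,numpy as np
a=cv2.imread("pics/w1.png")
x=cv2.resize(a[170:270,215:455],None,fx=3.3,fy=3.3,interpolation=cv2.INTER_CUBIC)
y=cv2.resize(a[190:260,100:170],None,fx=3.3,fy=3.3,interpolation=cv2.INTER_CUBIC)
o=np.zeros((570,800,3),np.uint8);o[:330,:792]=x;o[335:335+231,:231]=y;cv2.imwrite("pics/c2.png",o)
E
```

```text
(no output)
```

View pics/c2.png

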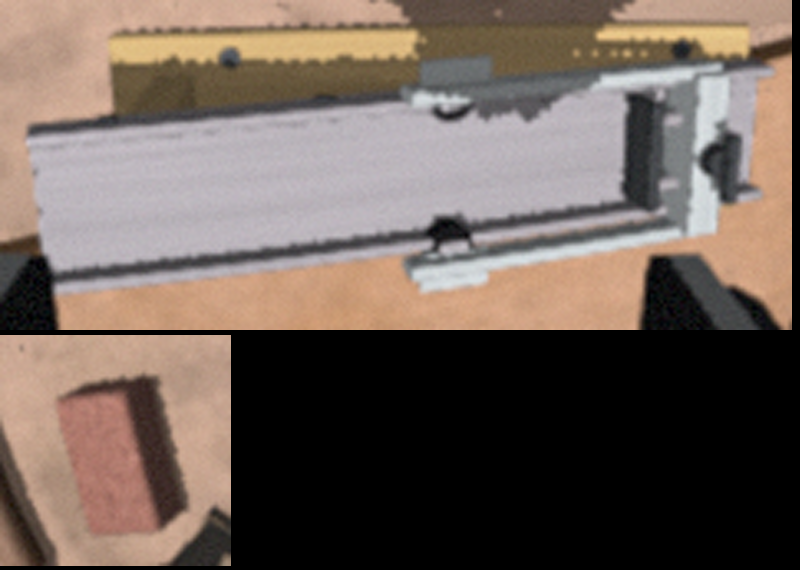

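```bash
python3 - <<'E'
from h import *
import pickle
np.set_printoptions(precision=4,suppress=True)
P=pickle.load(open("w1.p","rb"))
t=lambda x,y:(210+(x+.5)/3.6-.5,180+(y+.5)/3.6-.5)
w=lambda x,y:(215+(x+.5)/3.3-.5,170+(y+.5)/3.3-.5)
b=lambda x,y:(100+(x+.5)/3.3-.5,190+(y-335+.5)/3.3-.5)
A=tri(ray("top",t(430,208)),ray("wrist",w(31,139),P));B=tri(ray("top",t(453,125)),ray("wrist",w(57,290),P))
print("up",A,B)
br=[(92,534),(160,530),(127,390),(58,400)]
c=np.array([onz("wrist",b(*p),.03,P) for p in br]);print(c,c.mean(0))
im=cv2.imread("pics/top0.png");
tp=[(0.429,-.0433),(.5013,-.0562),(.4939,-.1046),(.4217,-.0912)]
# brick centre tri: diagonal centre in both
bc=np.mean([b(*p) for p in br],0);tc=np.array([405.26,238.46])
print("brick tri",tri(ray("top",tc),ray("wrist",bc,P)))
u=(A[0]+B[0])/2
# direction from plan: lower end/wrist+top
for name,px in(("roll near",(450,105)),("roll far",(448,232))):
    print(name,tri(ray("wrist",w(*px),P),ray("top",t(*((216,152) if "near" in name else (237,78))))))
# lower end outer wall tops in wrist at z .035
for px in((771,68),(760,190)):print("low",onz("wrist",w(*px),.035,P))
# floor plane through: point at upper end
th=np.deg2rad(15);yaw=np.deg2rad(76.3);h=np.array([np.cos(yaw),np.sin(yaw),0])
n=np.cos(th)*np.array([0,0,1])+np.sin(th)*h; d=np.cos(th)*h-np.sin(th)*np.array([0,0,1])
up=(A[0]+B[0])/2; up[2]=.062+.16*np.sin(th)+.012*np.cos(th); up-=n*.012  # floor at u=-160
def hit(o,dd):return o+dd*(np.dot(up-o,n)/np.dot(dd,n))
for px in((627,150),(627,110),(627,195)):
    p=hit(*ray("wrist",w(*px),P));print("stop u",np.dot(p-up,d)*1e3-160,p)
print("origin floor",up+d*.16,"load",up+d*.055)
E
```

```text
up (array([0.4592, 0.1276, 0.1045]), np.float64(0.004106311198031973)) (array([0.5173, 0.1137, 0.1032]), np.float64(0.007435656321801013))
[[ 0.4952 -0.1026  0.03  ]
 [ 0.5022 -0.0577  0.03  ]
 [ 0.4309 -0.0434  0.03  ]
 [ 0.4242 -0.0886  0.03  ]] [ 0.4631 -0.0731  0.03  ]
brick tri (array([ 0.4623, -0.0742,  0.0272]), np.float64(0.001695899753412528))
roll near (array([0.4954, 0.2758, 0.0802]), np.float64(0.00044507789786098814))
roll far (array([0.5487, 0.2633, 0.0709]), np.float64(0.00013135360341400446))
low [0.5303 0.4182 0.035 ]
low [0.5852 0.4047 0.035 ]
stop u 83.98980612454724 [0.5468 0.3457 0.0403]
stop u 82.9893361099166 [0.5293 0.349  0.0405]
stop u 85.3196233626835 [0.5672 0.3421 0.0399]
origin floor [0.5241 0.2678 0.062 ] load [0.5001 0.1692 0.0892]
```

The brick centre is about (0.462,-0.074), with its long axis at -10.7°. The chute yaw is about 76.4° and the loading point about (0.500,0.169,0.089). The stop is at about u = 84. I'll go above the brick.

Call:
step_arm(moves=[[[-12,-39,0],[0,0,0.124],85],[[-24,-78,0],[0,0,0.248],85],[[-36,-117,0],[0,0,0.372],85],[[-48,-156,10],[0,0,0.496],85],[[-60,-195,20],[0,0,0.62],85],[[-72,-234,30],[0,0,0.744],85],[[-84,-272,40],[0,0,0.868],85],[[-96,-309,50],[0,0,0.992],85]])

```text
clock: 1.95
tcp_pos: [0.4623, -0.0728, 0.2511]
orientation: [0.0, 0.588, 0.809, 0.0]
wrist_force: [1.2, -0.2, 0.0]
finger_gap: 0.0849
grip_force: 0.0
```

Call:
step_arm(moves=[[[0,0,20],[0,0,0.125],85],[[0,0,40],[0,0,0.25],85],[[0,0,60],[0,0,0.375],85],[[0,0,80],[0,0,0.5],85],[[0,0,90],[0,0,0.5],85],[[0,0,90],[0,0,0.5],85],[[0,0,90],[0,0,0.5],85],[[0,0,90],[0,0,0.5],85]])

```text
clock: 2.62
tcp_pos: [0.4637, -0.0722, 0.1624]
orientation: [0.001, 0.768, 0.64, 0.0]
wrist_force: [0.4, 0.2, 0.2]
finger_gap: 0.0852
grip_force: 0.0
```

```bash
cat >> h.py <<'E'
from scipy.spatial.transform import Rotation as Ro
def pose():
    s=telemetry.get_state();q=np.array(s["orientation"]);return np.array(s["tcp_pos"]),Ro.from_quat(q[[1,2,3,0]]),s
E
python3 - <<'E'
from h import *
np.set_printoptions(precision=4,suppress=True)
P=imaging.camera_params("wrist");p,R,s=pose();im=imaging.read_camera("wrist")[:,:,::-1].copy();cv2.imwrite("pics/w2.png",im)
print(p,R.as_matrix(),s["clock"])
hsv=cv2.cvtColor(im,cv2.COLOR_BGR2HSV)
g=[onz("wrist",(0,0),0,P)]
K=np.array(P["camera_matrix"]);T=np.array(P["pose"])
def proj(X):
    d=T[:3,:3].T@(np.array(X)-T[:3,3])*[1,-1,-1];r=np.arctan2(np.hypot(d[0],d[1]),d[2]);return K[:2,2]+K[0,0]*r*d[:2]/np.hypot(d[0],d[1])
c=proj([.462,-.0735,.03]);print(c,hsv[int(c[1]),int(c[0])])
m=(((hsv[...,0]<8)|(hsv[...,0]>172))&(hsv[...,1]>80)&(hsv[...,2]>85)).astype('uint8')
m=cv2.morphologyEx(m,cv2.MORPH_OPEN,np.ones((3,3)))
for k in sorted(cv2.findContours(m,0,1)[0],key=cv2.contourArea)[-3:]:
    q=cv2.approxPolyDP(k,6,True)[:,0];print(cv2.contourArea(k),q.tolist())
    W=np.array([onz("wrist",x,.03,P) for x in cv2.boxPoints(cv2.minAreaRect(k))]);print(W,W.mean(0))
E
```

```text
[ 0.4637 -0.0722  0.1624] [[ 0.1796  0.9837  0.0015]
 [ 0.9837 -0.1796 -0.0004]
 [-0.0001  0.0016 -1.    ]] 2.6167
[317.0665 193.4277] [  3  95 105]
6.0 [[291, 180]]
[[ 0.441  -0.0568  0.03  ]
 [ 0.4437 -0.0573  0.03  ]
 [ 0.4433 -0.0592  0.03  ]
 [ 0.4407 -0.0587  0.03  ]] [ 0.4422 -0.058   0.03  ]
709.0 [[601, 22], [608, 81], [618, 86], [613, 26]]
[[ 0.847   0.0825  0.03  ]
 [ 0.8816  0.089   0.03  ]
 [ 0.8752  0.0008  0.03  ]
 [ 0.8413 -0.0018  0.03  ]] [0.8613 0.0426 0.03  ]
3403.0 [[281, 172], [298, 181], [280, 183], [283, 218], [357, 217], [353, 169], [347, 179], [334, 170]]
[[ 0.4332 -0.045   0.03  ]
 [ 0.5025 -0.0578  0.03  ]
 [ 0.4955 -0.1039  0.03  ]
 [ 0.4233 -0.0906  0.03  ]] [ 0.4636 -0.0743  0.03  ]
```

View pics/w2.png

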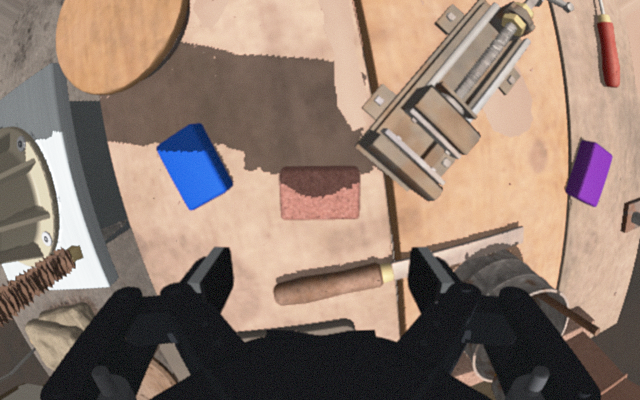

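The wrist view shows the brick at (280–358, 167–219), centred between the fingers, with the vise corner clear on the right. I'll descend.

Call:
step_arm(moves=[[[-2,0,35],[0,0,0],85.4],[[-2,0,70],[0,0,0],85.4],[[-2,0,100],[0,0,0],85.4],[[-2,0,120],[0,0,0],85.4],[[-2,0,135],[0,0,0],85.4],[[-2,0,148],[0,0,0],85.4],[[-2,0,157],[0,0,0],85.4],[[-2,0,157],[0,0,0],85.4]])

```text
clock: 3.33
tcp_pos: [0.4623, -0.0745, 0.0035]
orientation: [-0.001, 0.769, 0.639, -0.0]
wrist_force: [-0.0, 0.8, -0.0]
finger_gap: 0.0854
grip_force: 0.0
```

Call:
step_arm(moves=[[[0,0,4],[0,0,0],85.4],[[0,0,8],[0,0,0],85.4],[[0,0,8],[0,0,0],85.4]])

```text
clock: 3.58
tcp_pos: [0.4631, -0.0748, -0.0035]
orientation: [0.0, 0.769, 0.639, 0.0]
wrist_force: [0.1, 0.0, -0.3]
finger_gap: 0.0855
grip_force: 0.0
```

No contact so far. Closing, then lifting.

Call:
step_arm(moves=[[[0,0,0],[0,0,0],70],[[0,0,0],[0,0,0],70],[[0,0,0],[0,0,0],70],[[0,0,0],[0,0,0],70],[[0,0,0],[0,0,0],70],[[0,0,0],[0,0,0],70]], grip_force=45)

```text
clock: 4.08
tcp_pos: [0.4631, -0.0748, -0.003]
orientation: [0.0, 0.769, 0.639, 0.0]
wrist_force: [-1.3, -0.1, 6.2]
finger_gap: 0.0741
grip_force: 53.8
```

Call:
step_arm(moves=[[[0,0,-10],[0,0,0],65],[[0,0,-25],[0,0,0],65],[[0,0,-55],[0,0,0],65],[[0,0,-90],[0,0,0],65],[[0,0,-130],[0,0,0],65],[[0,0,-170],[0,0,0],65],[[0,0,-204],[0,0,0],65],[[0,0,-204],[0,0,0],65]])

```text
clock: 4.75
tcp_pos: [0.4662, -0.0759, 0.2072]
orientation: [0.005, 0.769, 0.639, 0.003]
wrist_force: [0.6, -0.3, -3.3]
finger_gap: 0.0744
grip_force: 54.8
```

```bash
python3 - <<'E'
from h import *
np.set_printoptions(precision=4,suppress=True)
p,R,s=pose();print(p,s["finger_gap"],s["grip_force"],s["wrist_force"])
P=imaging.camera_params("wrist");im=imaging.read_camera("wrist")[:,:,::-1].copy();cv2.imwrite("pics/w3.png",im[130:400,120:520])
# target: tool z = -n, tool y = downhill d
th=np.deg2rad(15);yaw=np.deg2rad(76.4);h=np.array([np.cos(yaw),np.sin(yaw),0]);z=np.array([0,0,1.])
n=np.cos(th)*z+np.sin(th)*h;d=np.cos(th)*h-np.sin(th)*z
Rt=np.c_[np.cross(d,-n),d,-n]
print((R.inv()*Ro.from_matrix(Rt)).as_rotvec(),Rt)
load=np.array([.5001,.1692,.0892])
# brick underside is at TCP +~ -0.0035 => TCP relative to underside along tool z = +3.5mm below
tcp=load+n*(-.0035+.04);print("tgt+40",tcp,"delta tool",R.inv().apply(tcp-p)*1e3)
E
```

```text
[ 0.4662 -0.0759  0.2072] 0.07444386690527457 54.83620226383209 [ 0.6407 -0.3294 -3.3471]
[ 0.2174 -0.1887 -1.5095] [[-0.972   0.2271 -0.0609]
 [ 0.2351  0.9388 -0.2516]
 [-0.     -0.2588 -0.9659]]
tgt+40 [0.5023 0.1784 0.1245] delta tool [256.6936 -11.9243  82.1925]
```

View pics/w3.png

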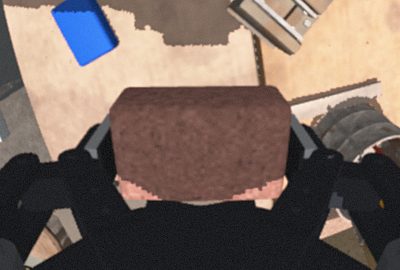

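The brick is gripped square and centred. I'll carry it above the loading point while turning.

Call:
step_arm(moves=[[[32,-1,0],[0.017,-0.015,-0.12],65],[[64,-3,0],[0.035,-0.03,-0.24],65],[[96,-4,0],[0.052,-0.045,-0.36],65],[[128,-6,0],[0.069,-0.06,-0.48],65],[[160,-8,0],[0.086,-0.075,-0.6],65],[[192,-9,0],[0.104,-0.09,-0.72],65],[[224,-10,0],[0.121,-0.105,-0.84],65],[[257,-12,0],[0.138,-0.12,-0.96],65]])

```text
clock: 5.47
tcp_pos: [0.497, 0.1814, 0.1978]
orientation: [-0.016, 0.382, 0.92, -0.088]
wrist_force: [0.7, -0.1, -3.2]
finger_gap: 0.0739
grip_force: 54.6
```

```bash
cat >> h.py <<'E'
th=np.deg2rad(15);yaw=np.deg2rad(76.4);hh=np.array([np.cos(yaw),np.sin(yaw),0]);zz=np.array([0,0,1.])
n=np.cos(th)*zz+np.sin(th)*hh;d=np.cos(th)*hh-np.sin(th)*zz;a=np.cross(n,d)
Rt=Ro.from_matrix(np.c_[np.cross(d,-n),d,-n])
O=np.array([.5241,.2678,.062])
def goto(u,v,w):
    "shift (mm) and turn in tool axes to channel coordinates mm (u downhill, v across, w above floor)"
    np.set_printoptions(precision=4,suppress=True)
    p,R,s=pose();e=p-O
    print("clock",s["clock"],"uvw",np.array([e@d,e@a,e@n])*1e3,"F uvw",[float(round(np.array(s["wrist_force"])@x,2)) for x in(d,a,n)])
    t=O+(u*d+v*a+w*n)/1e3;print("shift",R.inv().apply(t-p)*1e3,"turn",(R.inv()*Rt).as_rotvec())
E
python3 -c "
from h import *
goto(-105,0,60)"
```

```text
clock 5.4667 uvw [-122.4292    6.0071  107.8119] F uvw [0.9, -0.67, -3.05]
shift [-0.8566 15.667  48.7816] turn [ 0.074  -0.0814 -0.5409]
```

Call:
step_arm(moves=[[[0,3,0],[0.015,-0.016,-0.108],65],[[0,6,5],[0.03,-0.032,-0.216],65],[[0,9,10],[0.045,-0.049,-0.324],65],[[0,12,20],[0.06,-0.065,-0.432],65],[[-1,16,30],[0.074,-0.081,-0.541],65],[[-1,16,40],[0.074,-0.081,-0.541],65],[[-1,16,49],[0.074,-0.081,-0.541],65],[[-1,16,49],[0.074,-0.081,-0.541],65]])

```text
clock: 6.13
tcp_pos: [0.5031, 0.1823, 0.1461]
orientation: [-0.017, 0.122, 0.984, -0.129]
wrist_force: [-0.8, 0.3, -2.3]
finger_gap: 0.0741
grip_force: 54.6
```

```bash
python3 - <<'E'
from h import *
goto(-105,0,20)
for n_ in("wrist","top"):
    im=imaging.read_camera(n_)[:,:,::-1];cv2.imwrite(f"pics/{n_}4.png",im)
a1=cv2.imread("pics/wrist4.png")[60:260,150:500];b1=cv2.resize(cv2.imread("pics/top4.png")[180:260,210:370],None,fx=3,fy=3,interpolation=cv2.INTER_CUBIC)
o=np.zeros((590,800,3),np.uint8);w=cv2.resize(a1,None,fx=1.7,fy=1.7);o[:340,:595]=w;o[345:585,:480]=b1;cv2.imwrite("pics/c4.png",o)
E
```

```text
clock 6.1333 uvw [-106.8106    0.2601   58.4886] F uvw [0.69, 0.88, -2.17]
shift [-0.3784  1.8155 38.4874] turn [-0.0001 -0.0034 -0.008 ]
```

View pics/c4.png

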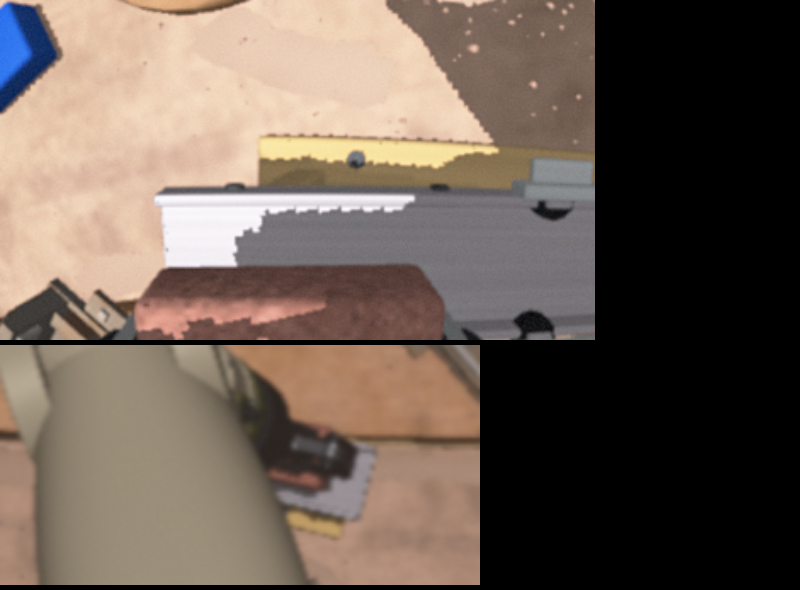

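The wrist crop shows the near wall line (outer top edge at y≈194) parallel to the brick's lower edge (y≈265). I'll measure the lateral offset of both.

```bash
python3 - <<'E'
from h import *
goto(-105,0,20)
P=imaging.camera_params("wrist")
def hit(px,w):
    o,r=ray("wrist",px,P);q=O+n*w/1e3;x=o+r*((q-o)@n)/(r@n)-O;return np.array([x@d,x@a])*1e3
c=lambda x,y:(150+(x+.5)/1.7-.5,60+(y+.5)/1.7-.5)
for p in((165,194),(300,194),(430,194),(515,194)):print("wall top outer",hit(c(*p),12))
for p in((165,206),(300,207),(410,206)):print("light strip lower edge (floor/inner?)",hit(c(*p),12),hit(c(*p),0))
for p in((172,267),(290,267),(410,266)):print("brick under edge",hit(c(*p),62))
print("roller near axis",hit(c(552,205),12),"far",hit(c(533,325),12))
print("upper end",hit(c(163,250),0))
E
```

```text
clock 6.2333 uvw [-106.8068   -1.1467   61.0475] F uvw [0.71, -0.5, -2.05]
shift [ 1.1542  1.7269 41.0507] turn [ 0.0017 -0.0002 -0.0082]
wall top outer [-153.0534   30.366 ]
wall top outer [-102.3402   29.5744]
wall top outer [-53.0669  29.5326]
wall top outer [-17.508   29.9111]
light strip lower edge (floor/inner?) [-153.338    25.7516] [-156.3036   23.2762]
light strip lower edge (floor/inner?) [-102.3635   24.6596] [-102.1338   22.1157]
light strip lower edge (floor/inner?) [-60.7301  24.8775] [-57.8906  22.3473]
brick under edge [-140.1938   18.1285]
brick under edge [-106.219    17.9495]
brick under edge [-71.6418  17.782 ]
roller near axis [ 0.0142 25.6658] far [ -1.5227 -27.1562]
upper end [-158.4508    4.8456]
```

```bash
python3 - <<'E'
from h import *
im=cv2.imread("pics/wrist4.png")
x=cv2.resize(im[205:330,210:430],None,fx=3.6,fy=3.6,interpolation=cv2.INTER_CUBIC);cv2.imwrite("pics/c5.png",x);print(x.shape)
E
```

```text
(450, 792, 3)
```

View pics/c5.png

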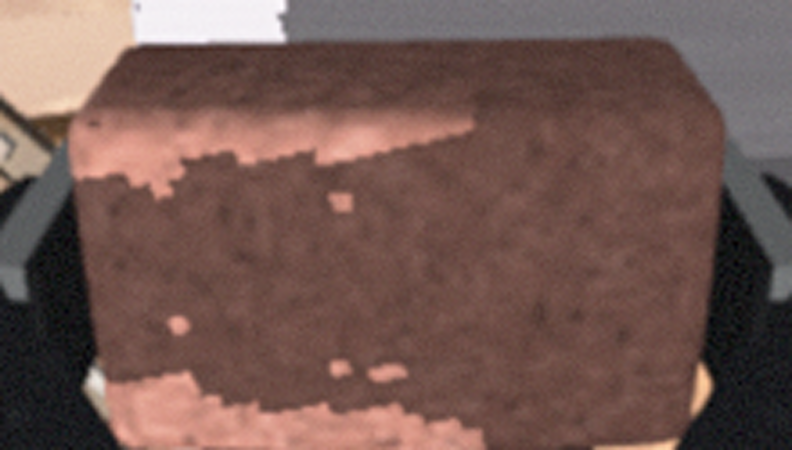

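The close-up shows the near side face between y=42 and 108 and the top face between y=108 and 445.

```bash
python3 - <<'E'
from h import *
goto(-105,0,20)
P=imaging.camera_params("wrist")
def hit(px,w):
    o,r=ray("wrist",px,P);q=O+n*w/1e3;x=o+r*((q-o)@n)/(r@n)-O;return np.array([x@d,x@a])*1e3
c=lambda x,y:(210+(x+.5)/3.6-.5,205+(y+.5)/3.6-.5)
for y,ws in((42,(56,62,68)),(110,(86,92,98)),(444,(86,92,98))):print(y,[hit(c(396,y),w).round(1).tolist() for w in ws])
for p in((72,130),(722,125),(115,444),(685,440)):print(p,[hit(c(*p),w).round(1).tolist() for w in(86,92,98)])
E
```

```text
clock 6.2333 uvw [-106.8068   -1.1467   61.0475] F uvw [0.71, -0.5, -2.05]
shift [ 1.1542  1.7269 41.0507] turn [ 0.0017 -0.0002 -0.0082]
42 [[-106.6, 16.2], [-106.6, 18.2], [-106.6, 20.2]]
110 [[-106.6, 18.1], [-106.5, 20.5], [-106.5, 22.9]]
444 [[-107.0, -30.0], [-107.0, -25.1], [-106.9, -20.3]]
(72, 130) [[-144.7, 15.4], [-142.7, 18.0], [-140.7, 20.5]]
(722, 125) [[-68.3, 15.4], [-70.3, 17.9], [-72.2, 20.5]]
(115, 444) [[-145.1, -31.3], [-143.1, -26.4], [-141.1, -21.5]]
(685, 440) [[-68.0, -31.4], [-69.9, -26.5], [-71.9, -21.6]]
```

Call:
step_arm(moves=[[[1,1,10],[0,0,-0.004],65],[[2,2,20],[0,0,-0.008],65],[[2.5,2,30],[0,0,-0.008],65],[[2.5,2,40],[0,0,-0.008],65],[[2.5,2,47],[0,0,-0.008],65],[[2.5,2,47],[0,0,-0.008],65],[[2.5,2,47],[0,0,-0.008],65]])

```text
clock: 6.82
tcp_pos: [0.5001, 0.1736, 0.1028]
orientation: [-0.015, 0.117, 0.985, -0.129]
wrist_force: [0.0, 0.1, -2.5]
finger_gap: 0.0743
grip_force: 54.7
```

```bash
python3 - <<'E'
from h import *
goto(-105,0,-3)
im=imaging.read_camera("wrist")[:,:,::-1];cv2.imwrite("pics/w6.png",im)
x=cv2.resize(im[190:330,210:430],None,fx=3.6,fy=3.6,interpolation=cv2.INTER_CUBIC);cv2.imwrite("pics/c6.png",x)
E
```

```text
clock 6.8167 uvw [-104.4378    1.151    14.3026] F uvw [0.8, 0.0, -2.42]
shift [-1.1403 -0.595  17.3022] turn [0.0018 0.0006 0.0017]
```

View pics/c6.png

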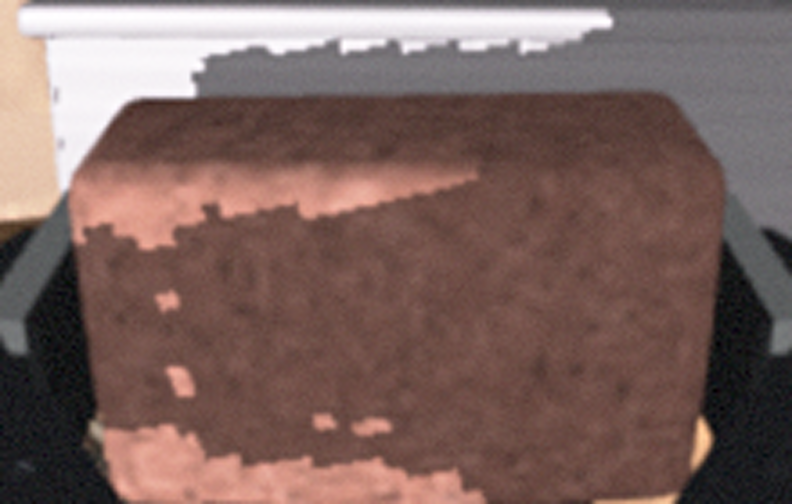

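```bash
python3 - <<'E'
from h import *
P=imaging.camera_params("wrist");T=np.array(P["pose"]);e=T[:3,3]-O;print("cam uvw",e@d*1e3,e@a*1e3,e@n*1e3)
def hit(px,w):
    o,r=ray("wrist",px,P);q=O+n*w/1e3;x=o+r*((q-o)@n)/(r@n)-O;return (np.array([x@d,x@a])*1e3).round(1).tolist()
c=lambda x,y:(210+(x+.5)/3.6-.5,190+(y+.5)/3.6-.5)
for nm,y,ws in(("wall out",8,(12,)),("wall in",38,(12,)),("bot near",95,(12,15,18,21)),("bot near L",98,(18,)),("top near",165,(42,45,48)),("top far",500,(42,45,48))):print(nm,[hit(c(396,y),w) for w in ws])
for p in((128,100),(675,95)):print([hit(c(*p),w) for w in (12,15,18,21)])
for p in((72,190),(722,185)):print([hit(c(*p),w) for w in (38,42,45,48)])
E
```

```text
cam uvw -104.19866090476177 67.35324023038552 157.1992685684757
wall out [[-104.2, 31.2]]
wall in [[-104.2, 27.1]]
bot near [[-104.2, 18.9], [-104.2, 19.9], [-104.2, 20.9], [-104.2, 21.9]]
bot near L [[-104.2, 20.5]]
top near [[-104.2, 20.7], [-104.2, 21.9], [-104.2, 23.2]]
top far [[-104.2, -26.8], [-104.2, -24.3], [-104.2, -21.9]]
[[-141.8, 18.0], [-141.0, 19.1], [-140.2, 20.1], [-139.4, 21.1]]
[[-65.1, 18.8], [-65.9, 19.8], [-66.7, 20.8], [-67.5, 21.8]]
[[-142.9, 15.4], [-141.6, 17.2], [-140.7, 18.5], [-139.7, 19.8]]
[[-65.2, 16.1], [-66.6, 17.8], [-67.5, 19.1], [-68.5, 20.4]]
```

The brick still sits about 1.5 mm toward the far side. I'll shift it and lower it gently.

Call:
step_arm(moves=[[[1.5,0,0],[0,0,0],65],[[1.5,0,2],[0,0,0],65],[[1.5,0,4],[0,0,0],65],[[1.5,0,6],[0,0,0],65],[[1.5,0,8],[0,0,0],65],[[1.5,0,10],[0,0,0],65],[[1.5,0,10],[0,0,0],65]])

```text
clock: 7.45
tcp_pos: [0.4982, 0.1716, 0.0933]
orientation: [-0.015, 0.116, 0.985, -0.129]
wrist_force: [-0.5, 0.4, -3.6]
finger_gap: 0.0743
grip_force: 54.8
```

```bash
python3 -c "
from h import *
goto(-105,0,-3)"
```

```text
clock 7.45 uvw [-104.2603    2.5193    4.4245] F uvw [1.19, 0.58, -3.36]
shift [-2.5097 -0.7596  7.4257] turn [0.0021 0.0011 0.0018]
```

Call:
step_arm(moves=[[[0,0,1],[0,0,0],65],[[0,0,2],[0,0,0],65],[[0,0,3],[0,0,0],65],[[0,0,4],[0,0,0],65],[[0,0,5],[0,0,0],65],[[0,0,6],[0,0,0],65],[[0,0,6],[0,0,0],65]])

```text
clock: 8.03
tcp_pos: [0.4981, 0.1702, 0.0877]
orientation: [-0.015, 0.116, 0.985, -0.129]
wrist_force: [0.1, 0.9, -2.7]
finger_gap: 0.0745
grip_force: 54.8
```

```bash
python3 -c "
from h import *
goto(-105,0,-3)
im=imaging.read_camera('wrist')[:,:,::-1]
x=cv2.resize(im[190:330,210:430],None,fx=2.6,fy=2.6,interpolation=cv2.INTER_CUBIC);cv2.imwrite('pics/c7.png',x)"
```

```text
clock 8.0333 uvw [-104.1849    2.293    -1.2611] F uvw [1.57, 0.15, -2.4]
shift [-2.2887 -0.8231  1.7408] turn [0.0023 0.0016 0.0017]
```

View pics/c7.png

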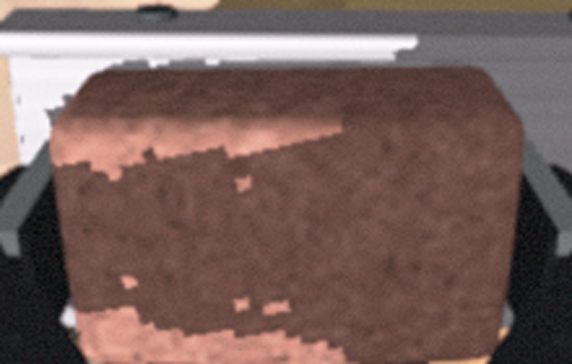

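The brick is between the walls and parallel to them. I'll lower it until it touches the floor.

Call:
step_arm(moves=[[[0,0,1],[0,0,0],65],[[0,0,2],[0,0,0],65],[[0,0,2],[0,0,0],65]])

```text
clock: 8.33
tcp_pos: [0.4982, 0.17, 0.0867]
orientation: [-0.014, 0.116, 0.985, -0.128]
wrist_force: [-1.4, 1.8, 3.2]
finger_gap: 0.0743
grip_force: 55.2
```

Call:
step_arm(moves=[[[0,0,1],[0,0,0],65],[[0,0,1.5],[0,0,0],65],[[0,0,1.5],[0,0,0],65]])

```text
clock: 8.58
tcp_pos: [0.4982, 0.17, 0.0866]
orientation: [-0.014, 0.116, 0.985, -0.128]
wrist_force: [-4.5, 4.8, 11.8]
finger_gap: 0.0743
grip_force: 56.5
```

Floor contact. Releasing, then rising clear.

Call:
step_arm(moves=[[[0,0,-1.5],[0,0,0],65],[[0,0,-1.5],[0,0,0],85.4],[[0,0,-1.5],[0,0,0],85.4],[[0,0,-1.5],[0,0,0],85.4],[[0,0,-1.5],[0,0,0],85.4],[[0,0,-5],[0,0,0],85.4],[[0,0,-12],[0,0,0],85.4],[[0,0,-20],[0,0,0],85.4]])

```text
clock: 9.25
tcp_pos: [0.499, 0.1744, 0.1042]
orientation: [-0.015, 0.116, 0.985, -0.129]
wrist_force: [0.2, 0.1, 0.0]
finger_gap: 0.0852
grip_force: 0.0
```

Call:
step_arm(moves=[[[0,0,-20],[0,0,0],85.4],[[0,0,-40],[0,0,0],85.4],[[0,0,-60],[0,0,0],85.4],[[0,-30,-70],[0,0,0],60],[[0,-60,-70],[0,0,0],30],[[0,-60,-70],[0,0,0],0],[[0,-60,-70],[0,0,0],0],[[0,-60,-70],[0,0,0],0]])

```text
clock: 9.92
tcp_pos: [0.49, 0.1358, 0.1875]
orientation: [-0.014, 0.117, 0.985, -0.128]
wrist_force: [0.3, 0.4, 0.1]
finger_gap: 0.0255
grip_force: 0.0
```

```bash
python3 -c "
from h import *
goto(-170,1.5,12)
im=imaging.read_camera('wrist')[:,:,::-1];cv2.imwrite('pics/w8.png',im)
x=cv2.resize(im[80:330,200:520],None,fx=2.3,fy=2.3,interpolation=cv2.INTER_CUBIC);cv2.imwrite('pics/c8.png',x)"
```

```text
clock 9.9167 uvw [-164.1762    2.0793   85.9224] F uvw [0.42, -0.2, 0.2]
shift [-0.3877 -6.0726 73.9036] turn [0.0034 0.0025 0.001 ]
```

View pics/c8.png

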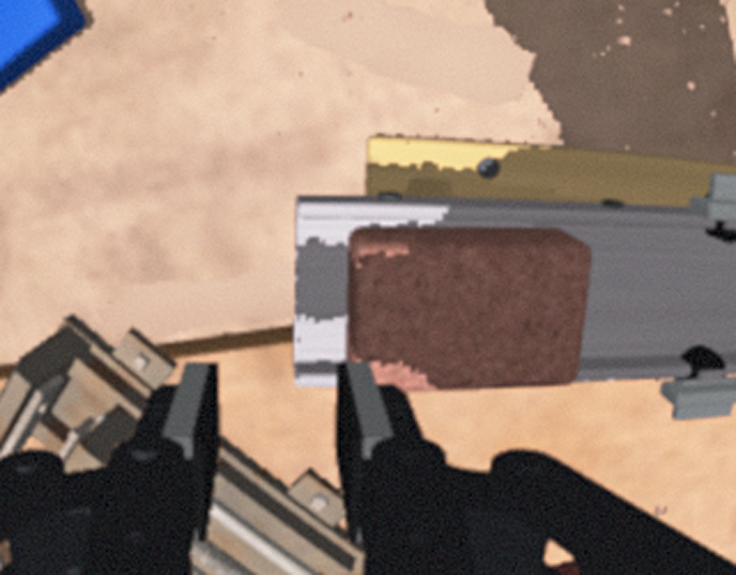

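The brick is released and lying in the channel at crop (350–588, 228–388). I'll check its lateral position.

```bash
python3 - <<'E'
from h import *
P=imaging.camera_params("wrist")
def hit(px,w):
    o,r=ray("wrist",px,P);q=O+n*w/1e3;x=o+r*((q-o)@n)/(r@n)-O;return (np.array([x@d,x@a])*1e3).round(1).tolist()
c=lambda x,y:(200+(x+.5)/2.3-.5,80+(y+.5)/2.3-.5)
print("wall out/in near at upper end",hit(c(300,202),12),hit(c(300,217),12),"far in/out",hit(c(298,374),12),hit(c(298,385),12))
print("wall near out at 620",hit(c(620,208),12),"far out",hit(c(640,380),12))
for x in(370,470,560):print("bot near",[hit(c(x,229),w) for w in(0,3)])
print("brick top near",hit(c(470,250),30),"far",hit(c(380,389),30),hit(c(560,383),30),"rear",hit(c(350,310),30),"front",hit(c(588,300),30))
E
```

```text
wall out/in near at upper end [-156.4, 32.9] [-156.4, 28.2] far in/out [-156.5, -24.1] [-156.4, -28.1]
wall near out at 620 [-49.3, 32.9] far out [-31.2, -29.8]
bot near [[-132.9, 22.0], [-133.3, 22.7]]
bot near [[-98.9, 22.4], [-99.7, 23.0]]
bot near [[-65.9, 22.9], [-67.2, 23.5]]
brick top near [-107.0, 22.2] far [-131.9, -21.6] [-72.5, -21.3] rear [-142.1, 4.0] front [-66.6, 6.6]
```

Call:
step_arm(moves=[[[0,-6,0],[0,0,0],0],[[0,-8,15],[0,0,0],0],[[0,-8,35],[0,0,0],0],[[0,-8,55],[0,0,0],0],[[0,-8,68],[0,0,0],0],[[0,-8,76],[0,0,0],0],[[0,-8,76],[0,0,0],0],[[0,-8,76],[0,0,0],0]])

```text
clock: 10.63
tcp_pos: [0.4833, 0.1091, 0.1154]
orientation: [-0.015, 0.116, 0.985, -0.129]
wrist_force: [0.3, 0.0, 0.4]
finger_gap: 0.0
grip_force: 0.0
```

```bash
python3 -c "
from h import *
goto(-157,2,9)"
```

```text
clock 10.6333 uvw [-172.0683    2.3217    9.1718] F uvw [-0.01, -0.24, 0.44]
shift [-0.3543 15.0672  0.2026] turn [0.002  0.001  0.0022]
```

Call:
step_arm(moves=[[[0,6,0],[0,0,0],0],[[0,12,0],[0,0,0],0],[[0,16,0],[0,0,0],0],[[0,21,0],[0,0,0],0],[[0,26,0],[0,0,0],0],[[0,31,0],[0,0,0],0],[[0,36,0],[0,0,0],0],[[0,41,0],[0,0,0],0]])

```text
clock: 11.3
tcp_pos: [0.4928, 0.1481, 0.105]
orientation: [-0.015, 0.116, 0.985, -0.129]
wrist_force: [-0.2, -0.7, 1.1]
finger_gap: -0.0005
grip_force: 0.8
```

Call:
step_arm(moves=[[[0,5,0],[0,0,0],0],[[0,10,0],[0,0,0],0],[[0,15,0],[0,0,0],0],[[0,20,0],[0,0,0],0],[[0,24,0],[0,0,0],0],[[0,26,0],[0,0,0],0],[[0,26,0],[0,0,0],0]])

```text
clock: 11.88
tcp_pos: [0.4986, 0.1726, 0.098]
orientation: [-0.015, 0.116, 0.985, -0.128]
wrist_force: [0.1, 0.1, 0.8]
finger_gap: 0.0001
grip_force: 0.0
```

```bash
python3 -c "
from h import *
goto(-100,2,9)
P=imaging.camera_params('wrist')
import pickle;pickle.dump(P,open('w9.p','wb'))
im=imaging.read_camera('wrist')[:,:,::-1];cv2.imwrite('pics/w9.png',im)"
```

```text
clock 11.8833 uvw [-104.4898    2.3924    9.2933] F uvw [-0.11, -0.1, 0.81]
shift [-0.4026  4.488   0.3068] turn [0.0028 0.0015 0.0024]
```

View pics/w9.png

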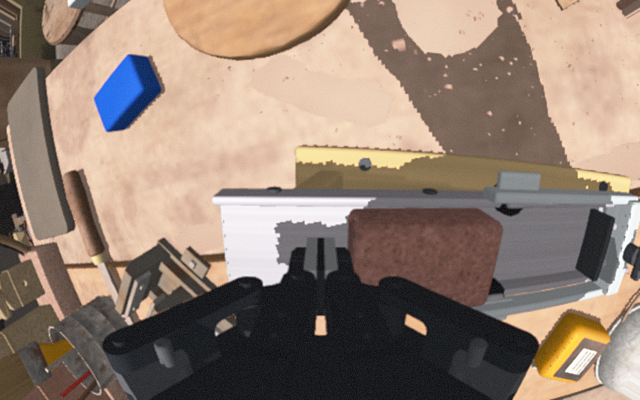

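The wrist view shows the shut fingers right behind the brick (rear edge x≈349) and its front (x≈500) just before the rollers at x≈505. I've now viewed more pictures than the 10 allowed, so from here I'll go by force and position numbers only. Next I push through the rollers.

Call:
step_arm(moves=[[[0,4,0],[0,0,0],0],[[0,8,0],[0,0,0],0],[[0,11,0],[0,0,0],0],[[0,13,0],[0,0,0],0],[[0,15,0],[0,0,0],0],[[0,17,0],[0,0,0],0],[[0,19,0],[0,0,0],0],[[0,21,0],[0,0,0],0]])

```text
clock: 12.6
tcp_pos: [0.5034, 0.1922, 0.0928]
orientation: [-0.015, 0.116, 0.985, -0.128]
wrist_force: [-1.1, -1.5, -0.8]
finger_gap: -0.0002
grip_force: 0.4
```

Call:
step_arm(moves=[[[0,3,0],[0,0,0],0],[[0,6,0],[0,0,0],0],[[0,9,0],[0,0,0],0],[[0,12,0],[0,0,0],0],[[0,15,0],[0,0,0],0],[[0,18,0],[0,0,0],0],[[0,21,0],[0,0,0],0],[[0,24,0],[0,0,0],0]])

```text
clock: 13.27
tcp_pos: [0.5088, 0.2146, 0.0867]
orientation: [-0.015, 0.116, 0.985, -0.128]
wrist_force: [0.1, -1.1, -0.8]
finger_gap: -0.0001
grip_force: 0.4
```

Call:
step_arm(moves=[[[0,3,0],[0,0,0],0],[[0,6,0],[0,0,0],0],[[0,9,0],[0,0,0],0],[[0,12,0],[0,0,0],0],[[0,15,0],[0,0,0],0],[[0,18,0],[0,0,0],0],[[0,21,0],[0,0,0],0],[[0,24,0],[0,0,0],0]])

```text
clock: 13.93
tcp_pos: [0.5142, 0.2371, 0.0806]
orientation: [-0.015, 0.116, 0.985, -0.128]
wrist_force: [-0.8, -1.1, -0.1]
finger_gap: 0.0
grip_force: 0.3
```

```bash
python3 - <<'E'
from h import *
goto(-20,2,9)
P=imaging.camera_params('wrist');im=imaging.read_camera('wrist')[:,:,::-1].copy();cv2.imwrite('pics/w10.png',im)
def hit(px,w):
    o,r=ray("wrist",px,P);q=O+n*w/1e3;x=o+r*((q-o)@n)/(r@n)-O;return (np.array([x@d,x@a])*1e3).round(1).tolist()
hsv=cv2.cvtColor(im,cv2.COLOR_BGR2HSV)
m=(((hsv[...,0]<9)|(hsv[...,0]>170))&(hsv[...,1]>60)).astype('uint8');m[:190]=0;m[330:]=0;m[:,:325]=0;m[:,540:]=0
m=cv2.morphologyEx(m,cv2.MORPH_OPEN,np.ones((5,5)))
k=max(cv2.findContours(m,0,1)[0],key=cv2.contourArea);x,y,w,h=cv2.boundingRect(k);print(x,y,w,h,cv2.contourArea(k))
print("rear",hit((x,y+h/2),30),"front",hit((x+w,y+h/2),30),"near",hit((x+w/2,y),0),hit((x+w/2,y),30))
row=im[230,480:600].mean(1).round().astype(int);print(row.tolist())
E
```

```text
clock 13.9333 uvw [-35.8471   2.3711   9.6494] F uvw [-1.19, 0.5, -0.38]
shift [-0.3974 15.8447  0.6902] turn [0.0025 0.0018 0.0017]
348 209 154 97 10356.0
rear [-23.4, 9.2] front [55.2, 5.6] near [20.5, 22.0] [9.4, 31.3]
[89, 90, 85, 88, 89, 84, 82, 81, 82, 80, 82, 76, 87, 84, 87, 84, 81, 84, 89, 85, 83, 83, 106, 112, 118, 117, 112, 118, 115, 119, 116, 113, 117, 116, 109, 79, 44, 33, 32, 35, 34, 38, 41, 38, 41, 42, 36, 37, 42, 32, 42, 38, 36, 38, 39, 37, 34, 37, 52, 48, 47, 52, 55, 50, 57, 98, 119, 118, 121, 119, 118, 116, 116, 110, 98, 94, 95, 97, 97, 94, 96, 96, 102, 98, 100, 111, 122, 131, 134, 139, 139, 136, 137, 138, 135, 136, 138, 138, 136, 143, 143, 136, 131, 116, 103, 102, 105, 106, 105, 105, 105, 104, 104, 106, 102, 94, 127, 191, 201, 195]
```

Call:
step_arm(moves=[[[0,2.5,0],[0,0,0],0],[[0,5,0],[0,0,0],0],[[0,7.5,0],[0,0,0],0],[[0,10,0],[0,0,0],0],[[0,12.5,0],[0,0,0],0],[[0,15,0],[0,0,0],0],[[0,17,0],[0,0,0],0],[[0,18,0],[0,0,0],0]])

```text
clock: 14.65
tcp_pos: [0.5183, 0.2541, 0.0759]
orientation: [-0.015, 0.116, 0.985, -0.128]
wrist_force: [-0.4, -1.3, -0.2]
finger_gap: -0.0001
grip_force: 0.4
```

```bash
cat > v.py <<'E'
from h import *
goto(-3,2,9)
P=imaging.camera_params('wrist');im=imaging.read_camera('wrist')[:,:,::-1].copy()
def hit(px,w):
    o,r=ray("wrist",px,P);q=O+n*w/1e3;x=o+r*((q-o)@n)/(r@n)-O;return (np.array([x@d,x@a])*1e3).round(1).tolist()
hsv=cv2.cvtColor(im,cv2.COLOR_BGR2HSV)
m=(((hsv[...,0]<9)|(hsv[...,0]>170))&(hsv[...,1]>60)).astype('uint8');m[:190]=0;m[330:]=0;m[:,:325]=0;m[:,540:]=0
m=cv2.morphologyEx(m,cv2.MORPH_OPEN,np.ones((5,5)))
k=max(cv2.findContours(m,0,1)[0],key=cv2.contourArea);x,y,w,h=cv2.boundingRect(k);print(x,y,w,h,cv2.contourArea(k))
print("rear",hit((x,y+h/2),30),"front",hit((x+w,y+h/2),30))
g=im[230].mean(1);e=[i for i in range(x+w-3,600) if g[i]<60]
if e:print("dark from",e[0],"to",[i for i in range(e[0],620) if g[i]>80][0],"floor",hit((e[0],230),0),"u of top edge w24",hit(([i for i in range(e[0],620) if g[i]>80][0],230),24))
E
python3 v.py
```

```text
clock 14.65 uvw [-17.8313   2.4158   9.6584] F uvw [-1.21, 0.06, -0.54]
shift [-0.4429 14.8288  0.6964] turn [0.0025 0.0018 0.0019]
349 209 153 97 10252.5
rear [-4.9, 9.2] front [73.3, 5.6]
dark from 502 to 521 floor [91.3, 8.5] u of top edge w24 [86.9, 17.5]
```

Call:
step_arm(moves=[[[0,1,0],[0,0,0],0],[[0,2,0],[0,0,0],0],[[0,3,0],[0,0,0],0],[[0,4,0],[0,0,0],0],[[0,5,0],[0,0,0],0],[[0,6,0],[0,0,0],0],[[0,7,0],[0,0,0],0],[[0,8,0],[0,0,0],0]])

```text
clock: 15.37
tcp_pos: [0.5201, 0.2614, 0.074]
orientation: [-0.014, 0.116, 0.985, -0.128]
wrist_force: [0.5, 0.2, -0.1]
finger_gap: 0.0004
grip_force: 0.0
```

Call:
step_arm(moves=[[[0,0.5,0],[0,0,0],0],[[0,1,0],[0,0,0],0],[[0,1.5,0],[0,0,0],0],[[0,2,0],[0,0,0],0]])

```text
clock: 15.7
tcp_pos: [0.5205, 0.2632, 0.0735]
orientation: [-0.015, 0.116, 0.985, -0.128]
wrist_force: [0.8, 0.5, -0.2]
finger_gap: -0.0002
grip_force: 0.0
```

```bash
python3 v.py
```

```text
clock 15.7 uvw [-8.1278  2.4346  9.7038] F uvw [0.72, -0.61, -0.03]
shift [-0.4421  5.1252  0.7174] turn [0.0025 0.0018 0.0017]
350 209 153 96 10288.5
rear [5.2, 9.5] front [83.6, 5.8]
dark from 503 to 509 floor [101.7, 8.4] u of top edge w24 [88.3, 17.9]
```

Call:
step_arm(moves=[[[0,0.5,0],[0,0,0],0],[[0,1,0],[0,0,0],0],[[0,1,0],[0,0,0],0]])

```text
clock: 16.0
tcp_pos: [0.5206, 0.2639, 0.0733]
orientation: [-0.015, 0.116, 0.985, -0.129]
wrist_force: [-0.5, -0.9, -0.1]
finger_gap: -0.0002
grip_force: 0.6
```

Call:
step_arm(moves=[[[0,0.5,0],[0,0,0],0],[[0,1,0],[0,0,0],0],[[0,1,0],[0,0,0],0]])

```text
clock: 16.25
tcp_pos: [0.5206, 0.2642, 0.0732]
orientation: [-0.015, 0.117, 0.985, -0.129]
wrist_force: [-1.9, -4.9, 2.9]
finger_gap: -0.0001
grip_force: 2.8
```

```bash
python3 v.py
```

```text
clock 16.25 uvw [-7.0453  2.5433  9.7145] F uvw [-5.82, 0.64, 1.47]
shift [-0.5484  4.0439  0.7184] turn [0.0008 0.0016 0.0015]
348 209 153 97 10317.0
rear [5.4, 9.3] front [83.4, 5.8]
dark from 502 to 508 floor [101.9, 8.6] u of top edge w24 [88.7, 18.0]
```

The force rose to about 6 N, and before that the brick ran slightly ahead by itself, so the rollers had urged it on. I'll back off and check that it stays.

Call:
step_arm(moves=[[[0,-1,0],[0,0,0],0],[[0,-3,0],[0,0,0],0],[[0,-6,0],[0,0,0],0],[[0,-10,0],[0,0,0],0],[[0,-10,0],[0,0,0],0],[[0,-10,0],[0,0,0],0]])

```text
clock: 16.8
tcp_pos: [0.5187, 0.2556, 0.0757]
orientation: [-0.014, 0.117, 0.985, -0.128]
wrist_force: [-0.5, 0.3, -0.2]
finger_gap: 0.0002
grip_force: 0.0
```

```bash
python3 v.py; python3 - <<'E'
from h import *
im=imaging.read_camera("wrist")[:,:,::-1].copy();cv2.imwrite("pics/w11.png",im)
g=im.mean(2).round().astype(int)
for y in(215,225,235,245):print(y,g[y,505:560:1].tolist())
for y in(204,208,212):print("roller row",y,g[y,340:400].tolist())
E
```

```text
clock 16.8 uvw [-16.2182   2.3362   9.7904] F uvw [0.18, 0.56, -0.19]
shift [-0.3529 13.2153  0.8307] turn [0.003  0.0019 0.0014]
364 209 152 96 10315.5
rear [3.3, 9.2] front [84.3, 4.9]
dark from 516 to 521 floor [104.1, 7.8] u of top edge w24 [88.6, 17.4]
215 [56, 49, 38, 39, 39, 60, 80, 97, 109, 112, 114, 112, 113, 96, 94, 97, 95, 97, 89, 97, 96, 95, 93, 95, 93, 98, 93, 92, 98, 93, 100, 95, 93, 99, 91, 97, 92, 96, 103, 110, 122, 127, 136, 134, 136, 132, 134, 131, 135, 128, 132, 135, 136, 131, 136]
225 [82, 84, 85, 87, 82, 74, 78, 81, 86, 83, 76, 56, 48, 51, 46, 54, 74, 86, 95, 96, 98, 95, 94, 99, 99, 94, 92, 93, 97, 96, 96, 100, 94, 96, 94, 98, 103, 111, 118, 127, 133, 136, 134, 136, 141, 134, 133, 132, 133, 130, 133, 132, 137, 139, 139]
235 [93, 100, 93, 93, 85, 80, 91, 93, 82, 69, 54, 50, 50, 54, 81, 107, 112, 106, 107, 107, 105, 108, 108, 100, 97, 95, 95, 95, 92, 95, 96, 92, 95, 99, 104, 114, 119, 129, 133, 132, 141, 137, 136, 135, 133, 136, 136, 133, 133, 134, 137, 140, 137, 139, 133]
245 [94, 91, 92, 88, 88, 89, 84, 69, 52, 41, 51, 57, 76, 95, 99, 93, 93, 94, 102, 96, 93, 94,
[... 303 characters left out ...]
 158, 109, 82, 78, 77, 86, 105, 108, 108, 106, 106, 110, 112, 113, 116, 115, 112, 110, 114, 118, 114, 113, 112, 115, 113, 118, 115, 116, 115, 114, 112, 107, 112, 112]
roller row 208 [44, 57, 94, 131, 143, 146, 143, 149, 152, 148, 152, 151, 150, 150, 150, 146, 146, 146, 148, 143, 147, 149, 140, 109, 86, 79, 63, 38, 20, 20, 43, 58, 68, 67, 72, 70, 73, 72, 75, 74, 75, 76, 73, 70, 77, 78, 76, 78, 79, 79, 78, 76, 75, 73, 77, 75, 78, 76, 78, 77]
roller row 212 [121, 65, 42, 39, 36, 36, 37, 38, 38, 42, 34, 38, 47, 44, 37, 32, 44, 38, 36, 41, 42, 31, 23, 13, 28, 32, 44, 56, 56, 56, 57, 62, 63, 64, 63, 57, 59, 60, 68, 64, 66, 63, 65, 62, 67, 62, 64, 63, 61, 62, 62, 59, 60, 65, 58, 65, 70, 66, 61, 61]
```

The brick stayed put: its front is against the stop plate, the rear is about 5 mm past the roller axes, and the plate is about 1.5 mm in. I'll withdraw and do a last numeric check.

Call:
step_arm(moves=[[[0,-6,-5],[0,0,0],0],[[0,-10,-20],[0,0,0],0],[[0,-10,-45],[0,0,0],0],[[0,-10,-75],[0,0,0],0],[[0,-10,-105],[0,0,0],0],[[0,-10,-120],[0,0,0],0],[[0,-10,-120],[0,0,0],0],[[0,-10,-120],[0,0,0],0]])

```text
clock: 17.57
tcp_pos: [0.524, 0.2765, 0.1951]
orientation: [-0.013, 0.116, 0.985, -0.128]
wrist_force: [0.5, -0.4, -0.0]
finger_gap: 0.0
grip_force: 0.0
```

```bash
cat > f.py <<'E'
from h import *
goto(-20,2,130)
P=imaging.camera_params('wrist');im=imaging.read_camera('wrist')[:,:,::-1].copy();cv2.imwrite('pics/w12.png',im)
def hit(px,w):
    o,r=ray("wrist",px,P);q=O+n*w/1e3;x=o+r*((q-o)@n)/(r@n)-O;return (np.array([x@d,x@a])*1e3).round(1).tolist()
hsv=cv2.cvtColor(im,cv2.COLOR_BGR2HSV)
m=(((hsv[...,0]<9)|(hsv[...,0]>170))&(hsv[...,1]>60)).astype('uint8');m[:170]=0;m[300:]=0;m[:,:325]=0;m[:,540:]=0
m=cv2.morphologyEx(m,cv2.MORPH_OPEN,np.ones((5,5)))
k=max(cv2.findContours(m,0,1)[0],key=cv2.contourArea);x,y,w,h=cv2.boundingRect(k);print(x,y,w,h,cv2.contourArea(k),cv2.minAreaRect(k))
print("rear",hit((x,y+h/2),30),"front",hit((x+w,y+h/2),30),"near",hit((x+w/2,y),0),"far top",hit((x+w/2,y+h),30))
d1=(im.mean(2)<45).astype('uint8');d1[:, :x-30]=0;d1[:,x+w+30:]=0;d1[:170]=0;d1[270:]=0
for k in cv2.findContours(d1,0,1)[0]:
    if cv2.contourArea(k)>15:
        b=cv2.boundingRect(k);print("dark",b,hit((b[0],b[1]+b[3]/2),12),hit((b[0]+b[2],b[1]+b[3]/2),12))
E
python3 f.py
```

```text
clock 17.5667 uvw [-26.2835   2.1598 130.7527] F uvw [-0.25, -0.54, -0.07]
shift [-0.1672  6.2802  0.7788] turn [0.004  0.0037 0.0016]
357 170 88 57 4338.0 ((400.5, 198.0), (56.0, 87.0), 90.0)
rear [4.5, 2.6] front [81.9, 2.7] near [48.4, 21.4] far top [43.7, -22.7]
dark (336, 248, 16, 22) [-10.7, -61.1] [4.4, -61.3]
dark (339, 217, 18, 9) [-8.7, -23.7] [7.5, -23.8]
dark (465, 196, 10, 27) [112.8, -13.1] [124.1, -13.2]
dark (444, 175, 6, 28) [87.9, 6.8] [94.1, 6.8]
```

The far roller shows its full 16 mm chord, so it is closed behind the brick. The brick's front sits at about u = 81.5, against the plate.

```bash
python3 -c "
from workcell import env
print(env.hand_in())"
```

```text
the job is handed in; nothing more can be done
None
```

I handed the job in at about 18 s: the brick measured home against the sprung stop (plate about 1 mm in) with the rollers closed behind it and the arm clear, but no verdict was shown, and I viewed 13 pictures instead of the 10 allowed.

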